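# Square the hand stamp into the corner of the stamping board and hold it

## Robot

A 6-joint arm with a two-finger parallel gripper is mounted at the origin on a cart in front of the work surface, level with it; the furniture and walls round the work are solid. World frame = base frame: x ahead of the robot, y to its left, z up, the work surface at z = 0. Lengths are in m, angles in rad, forces in N, time in s.
With the tool pointing down it reaches from about 0.35 to 0.85 m from the base axis. Payload 8.1 kg.
Tool frame: the origin (TCP) lies at the centre of the arm's flange, where the gripper is bolted on; the fingertips stand 186 mm ahead of it and the grasp point (between the pads) lies 167 mm ahead of it; z points along the fingers, y is the line along which they close (so a half turn about z gives the same grasp; the last joint's range is limited). The gripper opens to 93 mm and grips with 3 to 60 N. Pads are 15 mm wide; open, the fingers measure 128 mm over their backs; the gripper's body (75 mm by 188 mm) begins 65 mm behind the grasp point.
Start: joints at [1.034, 0.13, 1.488, -0, 1.523, -0.085], TCP at [0.262, 0.54, 0.405] pointing down, gripper open.
Joint ranges: [-2.96, 2.96], [-0.89, 2.26], [0.02, 2.5], [-1.34, 4.48], [0, 2.73], [-2.66, 2.66]. Speed limits (rad/s): [2.39, 2.39, 2.79, 3.14, 3.14, 3.14].

## Interface

Orientations are given as a rotation vector (axis times angle).
In Python, from plant import robot gives the robot as it stands.
- The arm moves only by the tool apply_moves, never from a script. Its argument "series" is a list of rows, each a list of 2 entries, a list of its own where there are three numbers: the shift along the tool's x, y, z in mm, then the turn, a rotation vector about the tool's x, y, z in rad. A call has 1 to 12 rows; each row shifts and turns the commanded pose from where the row before left it, along the tool's axes as they then stand; what a row does not reach is not made up. A row lasts 1/12 s, in which the tool goes at most 41.7 mm and 7.16 degrees, less where a joint would pass 70% of its speed; a pose out of reach is approached as far as the arm can. A call is refused whole if a number of a shift passes 41.7 or a number of a turn 0.125, either way. A call with a gripper value outside its range is refused whole. "claw" is the opening, from 0 (shut) to 1 (fully open), set as the call begins (left out, the last holds). The fingers move at their own pace and stop on an object; "newtons" is the grip in N (left out, the last holds). Time passes only in rows, so rows that do not move let the fingers close. It gives the time, the measured TCP pose, the force, the opening and the grip force at its end, in the units of the state.
- robot.read_state(): the state, without advancing time (a new reading comes with each control period).
- robot.read_camera(name): name is "scene" or "top" or "wrist"; returns (picture, depth): 420x560x3 uint8, blue, green, red; 420x560 float32, m along the optical axis (not along the pixel's ray), 0 where there is no reading.
- robot.calibration(name): a dict with "fx", "fy", "cx", "cy" (pixels), "extrinsics" (4x4, takes a point from world to camera coordinates). Camera axes: x right, y down, z forward; pixel columns grow to the right and rows downward; lengths in m; the calibration is good to about 2 mm. The wrist camera is an equidistant fisheye: a pixel r from the principal point sees the ray r / f radians off the axis. A picture is of the moment at which its call begins: read the wrist's pose just before it. calibration takes no time and is no camera call; for the wrist camera it gives the pose at the moment of the call.
- robot.close_job(): hands the job in; it is judged then, once.
The state is a dict: "t": time; "q": joint angles; "dq": joint speeds; "joint_torque": joint torques, N m; "tool_pos": TCP position; "orientation": TCP orientation; "force": force on the tool from outside, world axes, zero at the start; "wrist_torque": the same for the moment, N m; "opening": finger opening in m; "gripper_force": force on a finger pad.
Only numpy, scipy, OpenCV 4.12 (cv2) and the standard library are available. Lean on these libraries where they do the work, as an engineer would, in place of code of your own. Each camera call takes 0.05 s, during which the arm holds its last target. There are 200 camera calls.

## Task

Pull the drawer of the small desk-top unit well open by its handle and take out the hand stamp. Stand it flat on the stamping board with its long side along the side fence, and press it firmly into the corner so that it touches the side fence and the far fence at once and is pressed down on the sheet. Finish while still gripping it and pressing it there; do not let go, and do not disturb the wipes tub or the stapler.

Things in the scene. Friction and masses are not known exactly. Their poses are not given: they have to be found in the camera images.
- drawer_unit_drawer0 (a joint): the one drawer of the grey desk-top drawer unit: metres pulled out, 0 shut, 0.133 fully open; it starts 0 to 0.01 open. It slides along the unit's own -x (towards the robot), friction about 1 N. Its tray is 155 mm (x) by 158 mm (y) inside, walls 6 mm thick, inner floor 22 mm and tray rim 78 mm above the desk, front panel up to 87 mm
- drawer_unit: grey drawer unit standing fixed on the desk, 200 (x, depth) x 200 (y) x 100 mm high; origin in the middle of its underside, x axis pointing away from the drawer front, z up. With the drawer shut the middle of the tray is 1.5 mm in front of the origin. The top plate's front edge is 85 mm in front of the origin
- drawer_unit_drawer0_handle (a point): middle of the drawer's steel bar handle: a level round bar 11 mm thick and 100 mm long, along the unit's y, 35 mm in front of the drawer front (bar centre to panel), 62 mm above the desk; open above and below, carried by two pins 42 mm either side of the middle
- stamp: loose hand stamp, 0.08 to 0.17 kg, standing upright in the drawer 16 to 34 mm in front of the drawer unit's origin when shut, turned up to 0.35 rad: a wooden block 60 (x) x 40 (y) x 22 mm high, and on it a black flat-sided grip 44 (x) x 18 (y) mm that reaches from the block top to 56 mm above the underside. Both are centred on the origin (middle of the underside); z up; both ends alike
- board: dark wooden stamping board fixed on the desk, 190 (x) x 160 (y) x 6 mm, with a sheet of paper on it (stamp on board, and stamp on fences: friction about 0.6); origin in the middle of its underside, x points away from the robot, y to the left
- corner (a point): the inside corner on the board's top face where the two fences' inner faces meet, 6 mm above the desk; at 70 mm, -60 mm in the board's frame. The board's free area lies on its -x, +y side
- fence_side: aluminium bar 164 x 12 x 18 mm high fixed along the board's right (-y) edge, parallel to the board's x; origin in the middle of its underside on the board's top face; its inner face looks to the board's +y
- fence_far: aluminium bar 12 x 124 x 18 mm high fixed along the board's far (+x) edge, parallel to the board's y; origin in the middle of its underside on the board's top face; its inner face looks to the board's -x
- wipes_tub: bystander: loose tub of wipes with a green top, 69 mm across, 133 mm high, behind the work; origin in the middle of its underside. Leave it alone
- stapler: bystander: loose red and black stapler, 125 x 32 x 38 mm, at the back of the desk; origin in the middle of its underside. Leave it alone

How it is judged:
By the outcome, as a careful person would: the job done as asked, in the order asked, and still so for the second after the job is handed in, while the arm keeps its last pose, push and grip.
It also fails if it takes over 67 s, if anything falls off the work surface, if the arm or the gripper's body presses on something with over 40 N, if the wrist force passes 120 N, or if a joint passes its speed limit or range.

## Working session

There is one attempt and no reset: what is moved stays moved. The work goes in short steps, Python scripts to look and compute and a tool call to move; the robot and the scene stay as the last step left them, time stands still between calls to the robot, and variables do not carry over. Pictures are saved under pics/ and viewed, at most 10 in all, crops included, and the job is handed in when it is done.

Besides the shell and the picture viewer there is one more tool, called after ">>>" as name([rows], argument=value, ...), one row to a line, values as JSON. apply_moves: Moves the arm, as the interface text tells. Its arguments: {"type":"object","properties":{"series":{"type":"array"},"claw":{"type":"number"},"newtons":{"type":"number"}},"required":["series"]}

```bash
ls; mkdir -p pics
cat > h.py <<'E'
import numpy as np, cv2
from scipy.spatial.transform import Rotation as R
from plant import robot
def cloud(name):
    c=robot.calibration(name); im,d=robot.read_camera(name)
    v,u=np.mgrid[0:d.shape[0],0:d.shape[1]]
    x=(u-c['cx'])/c['fx']; y=(v-c['cy'])/c['fy']
    if name=='wrist':
        r=np.hypot(x,y)+1e-9; k=np.tan(np.minimum(r,1.4))/r; x=x*k;y=y*k
    P=np.stack([x*d,y*d,d],-1); E=np.array(c['extrinsics'])
    W=(P-E[:3,3])@E[:3,:3]
    W[d==0]=np.nan
    return im,d,W
E
python3 - <<'E'
from h import *
s=robot.read_state(); print(s)
for n in ('scene','top'):
    im,d,W=cloud(n); cv2.imwrite(f'pics/{n}0.png',im); np.save(f'{n}.npy',W); print(n,np.isfinite(W[...,0]).mean())
E
```

```text
pics
{'t': 0.0, 'q': array([ 1.03358036e+00,  1.31144210e-01,  1.48924174e+00,  4.44521217e-05,
        1.52299786e+00, -8.53855769e-02]), 'dq': array([-5.48223507e-05, -5.69618992e-05,  7.91119263e-04, -4.18886476e-06,
        8.33797581e-04, -1.80246638e-04]), 'joint_torque': array([ 1.02874754e-03, -5.59854555e+01, -4.91751981e+01,  7.68903131e-02,
        3.52412753e-02, -1.67445733e-04]), 'tool_pos': array([0.26181935, 0.53961741, 0.40371789]), 'orientation': array([-7.03582419e-01, -3.06118552e+00,  2.65645657e-03]), 'force': array([-0.31575638, -0.02396289,  0.63672734]), 'wrist_torque': array([-0.00265172,  0.02177839, -0.0040746 ]), 'gripper_force': 0.0, 'opening': 0.0931705554149515}
scene 0.9955654761904762
top 0.9958163265306123
```

View pics/scene0.png

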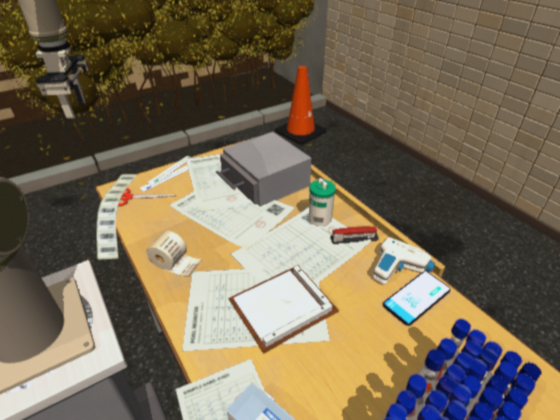

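View pics/top0.png

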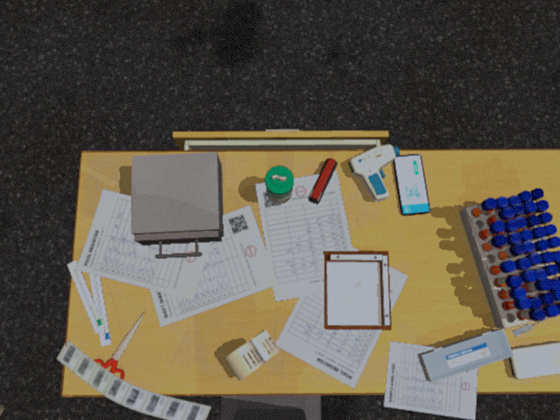

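The top view shows the drawer unit at about (177,195) with its handle bar at (178,256). The board is at (357,290), with the far fence along its top edge and the side fence on its right. The tub is at (279,181) and the stapler at (322,181). Next I measure the unit, handle and fences.

Run:
```python
from h import *
W=np.load('top.npy'); im=cv2.imread('pics/top0.png')
c=robot.calibration('top'); print(c['fx'],c['cx'],np.array(c['extrinsics']).round(3).tolist())
z=W[...,2]; print('desk z',np.nanmedian(z[340:370,280:320]), 'board',np.nanmedian(z[285:310,340:370]))
def rect(m,name,reg):
    v0,v1,u0,u1=reg; mm=np.zeros(m.shape,bool); mm[v0:v1,u0:u1]=m[v0:v1,u0:u1]
    n,l,st,_=cv2.connectedComponentsWithStats(mm.astype(np.uint8)); k=1+np.argmax(st[1:,4]); p=W[l==k]
    r=cv2.minAreaRect(p[:,:2].astype(np.float32)); print(name,st[k],'z',np.median(p[:,2]).round(4),np.array(r[0]).round(4),np.array(r[1]).round(4),round(r[2],2),'mean',p.mean(0).round(4))
with np.errstate(invalid='ignore'):
  rect((z>.092)&(z<.11),'unit',(140,250,120,230))
  rect((z>.04)&(z<.075),'handle',(246,270,140,215))
  rect((z>.016)&(z<.035),'fences',(240,340,310,400))
  rect((z>.016)&(z<.035),'far',(248,262,326,380))
  rect((z>.016)&(z<.035),'side',(270,340,380,400))
  rect((z>.003)&(z<.035),'board',(240,340,310,400))
  rect((z>.12),'tub',(150,220,250,310))
  rect((z>.02),'stapler',(150,220,306,345))
for r in range(236,266,2): print(r, W[r,178].round(3), W[r,165].round(3))
for cc in range(376,394): print(cc, W[300,cc].round(4))
for rr in range(248,266): print(rr, W[rr,350].round(4))
```

```text
494.7125394118811 282.51559954005967 [[0.002, -1.0, 0.005, -0.04], [-0.978, -0.003, -0.211, 0.638], [0.211, -0.004, -0.978, 1.095], [0.0, 0.0, 0.0, 1.0]]
desk z 0.00042646056344983196 board 0.005668835945144846
unit [ 131  152   89   82 6755] z 0.0999 [0.6991 0.2123] [0.1871 0.2017] 3.12 mean [0.6968 0.2117 0.0999]
handle [155 246  48  13 269] z 0.0659 [0.5634 0.2037] [0.0285 0.1089] 0.36 mean [0.5587 0.2036 0.0658]
fences [331 255  59  70 634] z 0.0232 [ 0.4822 -0.223 ] [0.1632 0.1356] 0.05 mean [ 0.5112 -0.2559  0.0233]
far [331 255  49   5 244] z 0.0234 [ 0.5584 -0.2135] [0.0111 0.1167] 0.21 mean [ 0.5585 -0.213   0.0236]
side [382 270   8  55 304] z 0.0231 [ 0.4642 -0.2831] [0.1271 0.0136] 0.3 mean [ 0.4633 -0.2828  0.0229]
board [ 310  240   84   97 5122] z 0.0062 [ 0.4881 -0.2054] [0.2306 0.2007] 0.07 mean [ 0.485  -0.2114  0.0082]
tub [272 172  14  11  68] z 0.124 [ 0.7275 -0.0301] [0.0283 0.0186] 56.33 mean [ 0.7269 -0.0297  0.1252]
stapler [309 158  27  43 377] z 0.0353 [ 0.7543 -0.1389] [0.0244 0.115 ] 64.57 mean [ 0.7492 -0.1365  0.0349]
236 [0.598 0.202 0.083] [0.597 0.23
[... 1013 characters left out ...]
.4573 -0.295   0.0037]
390 [ 0.4573 -0.2971  0.0048]
391 [ 0.4573 -0.2997  0.0041]
392 [ 0.4574 -0.3024  0.0027]
393 [ 4.575e-01 -3.054e-01  4.000e-04]
248 [ 5.841e-01 -2.051e-01 -4.000e-04]
249 [ 0.5809 -0.2044  0.0042]
250 [ 0.5784 -0.2043  0.0042]
251 [ 0.5762 -0.2045  0.0024]
252 [ 0.5729 -0.2036  0.0083]
253 [ 0.5711 -0.2042  0.0037]
254 [ 0.5685 -0.204   0.0045]
255 [ 0.5634 -0.2014  0.0224]
256 [ 0.5609 -0.2013  0.0229]
257 [ 0.5588 -0.2015  0.0212]
258 [ 0.5559 -0.201   0.024 ]
259 [ 0.5537 -0.2011  0.0225]
260 [ 0.5534 -0.2033  0.0066]
261 [ 0.5515 -0.2038  0.0028]
262 [ 0.5489 -0.2036  0.0037]
263 [ 0.5462 -0.2032  0.0059]
264 [ 0.5438 -0.2033  0.005 ]
265 [ 0.5416 -0.2035  0.0032]
```

```bash
cat >> h.py <<'E'
def plan(p,yaw):
    """p: wanted TCP position, yaw: wanted world heading of tool y (mod pi), tool down"""
    s=robot.read_state(); A=R.from_rotvec(s['orientation']); best=None
    for k in (0,np.pi):
        y=np.array([np.cos(yaw+k),np.sin(yaw+k),0]); z=np.array([0,0,-1.]); B=R.from_matrix(np.stack([np.cross(y,z),y,z],1))
        t=(A.inv()*B).as_rotvec(); print('turn',t.round(4),'shift mm after turn',(1000*B.inv().apply(p-s['tool_pos'])).round(1), 'now-axes',(1000*A.inv().apply(p-s['tool_pos'])).round(1),'q6 est',(s['q'][5],))
    print('pos',s['tool_pos'].round(4),'y-axis yaw',np.arctan2(A.as_matrix()[1,1],A.as_matrix()[0,1]).round(4),'F',s['force'].round(1),'open',s['opening'].round(4),'t',s['t'])
E
python3 - <<'E'
from h import *
W=np.load('top.npy'); z=W[...,2]
m=np.zeros(z.shape,bool); m[250:262,150:210]=(z[250:262,150:210]>.058)&(W[250:262,150:210,0]<.563)
p=W[m]; f=np.polyfit(p[:,1],p[:,0],1); print('handle line',f,p.mean(0),p[:,1].min(),p[:,1].max(), len(p))
# unit sides: top plate edges
m=np.zeros(z.shape,bool); m[140:250,120:230]=(abs(z[140:250,120:230]-.1)<.008); r=[]
for v in range(165,228,3):
    u=np.where(m[v])[0]; r.append([W[v,u[0]][0],W[v,u[0]][1],W[v,u[-1]][0],W[v,u[-1]][1]])
r=np.array(r); print(np.polyfit(r[:,0],r[:,1],1),np.polyfit(r[:,2],r[:,3],1))
h=np.array([p[:,0].mean(),(p[:,1].min()+p[:,1].max())/2])
plan(np.array([h[0],h[1],.229]),.055)
E
```

```text
handle line [-0.03734018  0.56360606] [0.55590164 0.20633069 0.06612086] 0.14923855794120203 0.25810634336526095 216
[0.04353678 0.28065222] [0.05228    0.07590879]
turn [-1.600e-03  8.000e-04  1.064e+00] shift mm after turn [-351.6  275.2  174.8] now-axes [-411.2 -173.6  175. ] q6 est (np.float64(-0.0854055946356389),)
turn [-9.0000e-04 -1.8000e-03 -2.0776e+00] shift mm after turn [ 351.6 -275.2  174.8] now-axes [-411.2 -173.6  175. ] q6 est (np.float64(-0.0854055946356389),)Traceback (most recent call last):
  File "<stdin>", line 11, in <module>
  File "h.py", line 20, in plan
    print('pos',s['tool_pos'].round(4),'y-axis yaw',np.arctan2(A.as_matrix()[1,1],A.as_matrix()[0,1]).round(4),'F',s['force'].round(1),'open',s['opening'].round(4),'t',s['t'])
                                                                                                                                              ^^^^^^^^^^^^^^^^^^
AttributeError: 'float' object has no attribute 'round'
```

>>> apply_moves([
  [[0,0,0],[0,0,0.09]],
  [[0,0,0],[0,0,0.09]],
  [[0,0,0],[0,0,0.09]],
  [[0,0,0],[0,0,0.09]],
  [[0,0,0],[0,0,0.09]],
  [[0,0,0],[0,0,0.09]],
  [[0,0,0],[0,0,0.09]],
  [[0,0,0],[0,0,0.09]],
  [[0,0,0],[0,0,0.09]],
  [[0,0,0],[0,0,0.09]],
  [[0,0,0],[0,0,0.09]],
  [[0,0,0],[0,0,0.09]],
], claw=0.27, newtons=20)

```text
t: 1.1
tool_pos: [0.2619, 0.5397, 0.4041]
orientation: [2.183, 2.259, -0.002]
force: [0.2, 0.1, 0.5]
opening: 0.0257
gripper_force: 0.0
```

>>> apply_moves([
  [[-29,22.5,3],[0,0,0]],
  [[-29,22.5,3],[0,0,0]],
  [[-29,22.5,3],[0,0,0]],
  [[-29,22.5,3],[0,0,0]],
  [[-29,22.5,3],[0,0,0]],
  [[-29,22.5,3],[0,0,0]],
  [[-29,22.5,3],[0,0,0]],
  [[-29,22.5,3],[0,0,0]],
  [[-29,22.5,3],[0,0,0]],
  [[-29,22.5,3],[0,0,0]],
  [[-29,22.5,3],[0,0,0]],
  [[-29,22.5,3],[0,0,0]],
])

```text
t: 2.1
tool_pos: [0.546, 0.2009, 0.3682]
orientation: [-2.178, -2.264, 0.001]
force: [-0.8, 0.4, 0.4]
opening: 0.0249
gripper_force: 0.0
```

```bash
sed -i "s/s\['opening'\].round(4)/round(s['opening'],4)/" h.py
python3 - <<'E'
from h import *
plan(np.array([.556,.2036,.229]),.045)
c=robot.calibration('wrist'); print(c)
im,d,W=cloud('wrist'); cv2.imwrite('pics/w1.png',im)
z=W[...,2]
with np.errstate(invalid='ignore'):
  m=(abs(W[...,0]-.55)<.03)&(abs(W[...,1]-.2)<.08)&(z>.055)&(z<.075)
p=W[m]; print(len(p)); print(p.mean(0),p.min(0),p.max(0),np.polyfit(p[:,1],p[:,0],1))
E
```

```text
turn [-0.0007  0.0001 -0.0061] shift mm after turn [  2.2  10.1 139.2] now-axes [  2.3  10.2 139.2] q6 est (np.float64(0.22554055753864857),)
turn [2.0000e-04 1.1000e-03 3.1355e+00] shift mm after turn [ -2.2 -10.1 139.2] now-axes [  2.3  10.2 139.2] q6 est (np.float64(0.22554055753864857),)
pos [0.546  0.2009 0.3682] y-axis yaw 0.0389 F [-0.8  0.4  0.4] open 0.0249 t 2.1
{'fx': 325.19226210127806, 'fy': 325.19226210127806, 'cx': 278.7325794006183, 'cy': 208.4491067311886, 'extrinsics': array([[ 9.99273685e-01,  3.81037213e-02, -4.57315936e-04,
        -5.51032021e-01],
       [ 3.69271866e-02, -9.65316998e-01,  2.58455946e-01,
         1.53518168e-01],
       [ 9.40667847e-03, -2.58285113e-01, -9.66022937e-01,
         4.01312398e-01],
       [ 0.00000000e+00,  0.00000000e+00,  0.00000000e+00,
         1.00000000e+00]])}
1728
[0.55508557 0.21128294 0.06577112] [0.54460604 0.14985248 0.05985398] [0.57978179 0.25951406 0.06910646] [0.01625833 0.55165046]
```

>>> apply_moves([
  [[1,4.5,10],[0,0,0]],
  [[1,4.5,15],[0,0,0]],
  [[0,0,15],[0,0,0]],
  [[0,0,15],[0,0,0]],
  [[0,0,15],[0,0,0]],
  [[0,0,15],[0,0,0]],
  [[0,0,15],[0,0,0]],
  [[0,0,15],[0,0,0]],
  [[0,0,12],[0,0,0]],
  [[0,0,12],[0,0,0]],
  [[0,0,0],[0,0,0]],
])

```text
t: 3.07
tool_pos: [0.5526, 0.2052, 0.2263]
orientation: [-2.175, -2.263, 0.007]
force: [0.5, -0.6, -0.8]
opening: 0.0251
gripper_force: 0.0
```

>>> apply_moves([
  [[0,0,0],[0,0,0]],
  [[0,0,0],[0,0,0]],
  [[0,0,0],[0,0,0]],
  [[0,0,0],[0,0,0]],
  [[0,0,0],[0,0,0]],
], claw=0)

```text
t: 3.48
tool_pos: [0.5547, 0.2052, 0.2309]
orientation: [2.177, 2.264, 0.003]
force: [-1.1, 1.7, 2.5]
opening: 0.0103
gripper_force: 20.0
```

>>> apply_moves([
  [[0,-6,0],[0,0,0]],
  [[0,-12,0],[0,0,0]],
  [[0,-12,0],[0,0,0]],
  [[0,-12,0],[0,0,0]],
  [[0,-12,0],[0,0,0]],
  [[0,-12,0],[0,0,0]],
  [[0,-12,0],[0,0,0]],
  [[0,-12,0],[0,0,0]],
  [[0,-12,0],[0,0,0]],
  [[0,-12,0],[0,0,0]],
  [[0,-9,0],[0,0,0]],
  [[0,0,0],[0,0,0]],
])

```text
t: 4.48
tool_pos: [0.4304, 0.1992, 0.2307]
orientation: [2.176, 2.263, -0.001]
force: [0.2, -7.7, 6.2]
opening: 0.0102
gripper_force: 20.0
```

>>> apply_moves([
  [[0,0,0],[0,0,0]],
  [[0,0,0],[0,0,0]],
  [[0,0,0],[0,0,0]],
  [[0,0,-10],[0,0,0]],
  [[0,0,-20],[0,0,0]],
  [[0,0,-25],[0,0,0]],
  [[0,0,-25],[0,0,0]],
  [[0,0,-25],[0,0,0]],
  [[0,0,-25],[0,0,0]],
  [[0,0,-20],[0,0,0]],
  [[0,0,0],[0,0,0]],
], claw=0.27)

```text
t: 5.4
tool_pos: [0.4324, 0.2006, 0.3856]
orientation: [2.175, 2.262, 0.011]
force: [1.0, -0.2, 0.6]
opening: 0.025
gripper_force: 0.0
```

>>> apply_moves([
  [[0,15,0],[0,0,0]],
  [[0,25,0],[0,0,0]],
  [[0,25,0],[0,0,0]],
  [[0,15,0],[0,0,0]],
  [[0,0,0],[0,0,0]],
  [[0,0,0],[0,0,0]],
], claw=0.6)

```text
t: 5.9
tool_pos: [0.5112, 0.2032, 0.3789]
orientation: [-2.177, -2.263, 0.003]
force: [-0.9, 0.0, -0.1]
opening: 0.0553
gripper_force: 0.0
```

Run:
```python
from h import *
im,d,W=cloud('wrist'); cv2.imwrite('pics/w2.png',im); np.save('w2.npy',W)
it,dt,Wt=cloud('top'); cv2.imwrite('pics/top2.png',it); np.save('top2.npy',Wt)
print(robot.read_state()['tool_pos'])
cv2.imwrite('pics/both.png',np.hstack([im[:,80:480],it[130:340,100:300].repeat(2,0).repeat(2,1)]))
```

```text
[0.51046557 0.20331049 0.37919688]
```

View pics/both.png

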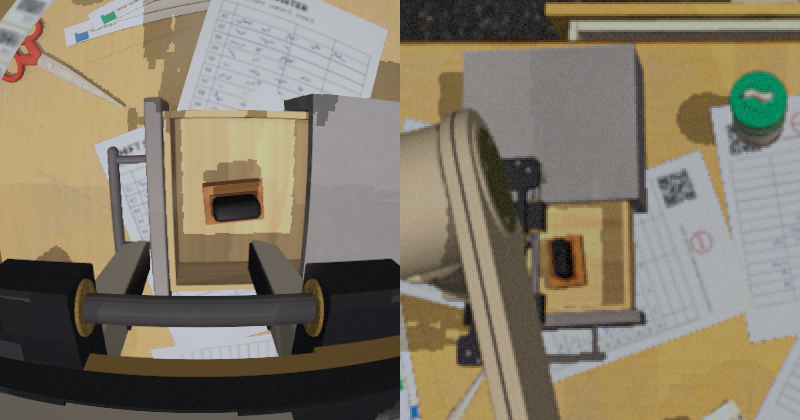

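The wrist view (left) shows the drawer open and the stamp standing in the tray. Its black grip is at about (236,206) in the crop, or (316,206) in the full picture, and is only slightly turned.

Run:
```python
from h import *
def rep(W,im,zr,reg,n):
    z=W[...,2]; v0,v1,u0,u1=reg; m=np.zeros(z.shape,bool); m[v0:v1,u0:u1]=True
    with np.errstate(invalid='ignore'): m&=(z>zr[0])&(z<zr[1])&(im.max(2)<(70 if zr[0]>.06 else 256))
    k,l,st,_=cv2.connectedComponentsWithStats(m.astype(np.uint8)); i=1+np.argmax(st[1:,4]); p=W[l==i]
    r=cv2.minAreaRect(p[:,:2].astype(np.float32)); C=np.cov(p[:,:2].T); w,v=np.linalg.eigh(C)
    print(n,st[i],np.round(r[0],4),np.round(r[1],4),round(r[2],1),'mean',p.mean(0).round(4),'pca',np.arctan(v[1,1]/v[0,1]).round(3))
W=np.load('w2.npy'); im=cv2.imread('pics/w2.png')
rep(W,im,(.070,.09),(170,235,275,350),'grip w'); rep(W,im,(.036,.052),(170,235,275,350),'block w')
W=np.load('top2.npy'); im=cv2.imread('pics/top2.png')
rep(W,im,(.068,.09),(240,285,168,200),'grip t'); rep(W,im,(.036,.052),(240,285,168,200),'block t')
```

```text
grip w [293 199  48  23 869] [0.5431 0.1986] [0.0434 0.0171] 8.7 mean [0.5426 0.1994 0.0766] pca 0.147
block w [ 282  180   62   45 1229] [0.5434 0.198 ] [0.0599 0.0404] 7.9 mean [0.5399 0.2048 0.0439] pca 0.266
grip t [176 250   9  19 143] [0.5462 0.197 ] [0.0424 0.018 ] 9.2 mean [0.5463 0.1966 0.0769] pca 0.148
block t [173 247  20  27 268] [0.5476 0.1978] [0.0609 0.0405] 8.3 mean [0.545  0.194  0.0438] pca 0.046
```

>>> apply_moves([
  [[0,0,0],[0,0,0.1215]],
  [[0,0,0],[0,0,0.1215]],
  [[0,0,0],[0,0,0.1215]],
  [[0,0,0],[0,0,0.1215]],
  [[0,0,0],[0,0,0.1215]],
  [[0,0,0],[0,0,0.1215]],
  [[0,0,0],[0,0,0.1215]],
  [[0,0,0],[0,0,0.1215]],
  [[0,0,0],[0,0,0.1215]],
  [[0,0,0],[0,0,0.1215]],
  [[0,0,0],[0,0,0.1215]],
  [[0,0,0],[0,0,0.1215]],
], claw=0.6)

```text
t: 7.0
tool_pos: [0.5102, 0.2034, 0.3799]
orientation: [-3.133, -0.23, 0.0]
force: [-0.1, 0.2, -0.3]
opening: 0.0556
gripper_force: 0.0
```

Run:
```python
from h import *
plan(np.array([.545,.198,.236]),.148-np.pi/2)
```

```text
turn [-0.0001  0.0001 -0.0016] shift mm after turn [ 33.6  10.5 143.9] now-axes [ 33.7  10.5 143.9] q6 est (np.float64(1.7104404147267243),)
turn [2.00e-04 1.00e-04 3.14e+00] shift mm after turn [-33.6 -10.5 143.9] now-axes [ 33.7  10.5 143.9] q6 est (np.float64(1.7104404147267243),)
pos [0.5102 0.2034 0.3799] y-axis yaw -1.4244 F [-0.1  0.2 -0.3] open 0.0556 t 7.0
```

>>> apply_moves([
  [[12,3.5,8],[0,0,0]],
  [[12,3.5,12],[0,0,0]],
  [[9.5,3.5,15],[0,0,0]],
  [[0,0,15],[0,0,0]],
  [[0,0,15],[0,0,0]],
  [[0,0,15],[0,0,0]],
  [[0,0,15],[0,0,0]],
  [[0,0,15],[0,0,0]],
  [[0,0,14],[0,0,0]],
  [[0,0,12],[0,0,0]],
  [[0,0,8],[0,0,0]],
  [[0,0,0],[0,0,0]],
])

```text
t: 8.0
tool_pos: [0.5446, 0.1979, 0.2338]
orientation: [3.132, 0.239, -0.005]
force: [-0.4, -0.4, -0.9]
opening: 0.0558
gripper_force: 0.0
```

>>> apply_moves([
  [[0,0,0],[0,0,0]],
  [[0,0,0],[0,0,0]],
  [[0,0,0],[0,0,0]],
  [[0,0,0],[0,0,0]],
  [[0,0,0],[0,0,0]],
  [[0,0,0],[0,0,0]],
], claw=0, newtons=45)

```text
t: 8.5
tool_pos: [0.5461, 0.198, 0.2362]
orientation: [-3.132, -0.238, -0.001]
force: [0.1, -0.1, -0.4]
opening: 0.0204
gripper_force: 0.0
```

>>> apply_moves([
  [[0,0,0],[0,0,0]],
  [[0,0,0],[0,0,0]],
  [[0,0,0],[0,0,0]],
  [[0,0,0],[0,0,0]],
  [[0,0,-4],[0,0,0]],
  [[0,0,-12],[0,0,0]],
  [[0,0,-20],[0,0,0]],
  [[0,0,-20],[0,0,0]],
  [[0,0,-20],[0,0,0]],
  [[0,0,-20],[0,0,0]],
  [[0,0,-14],[0,0,0]],
  [[0,0,0],[0,0,0]],
])

```text
t: 9.5
tool_pos: [0.547, 0.1983, 0.3506]
orientation: [-3.131, -0.238, -0.01]
force: [0.1, 0.6, -0.6]
opening: 0.0176
gripper_force: 45.0
```

Run:
```python
from h import *
im,d,W=cloud('wrist'); cv2.imwrite('pics/w3.png',im)
# corner est: far inner x .5524, side inner y -.277 ; stamp centre when seated
plan(np.array([.5524-.030-.03,-.277+.020+.025,.345]),-np.pi/2)
```

```text
turn [-0.0009 -0.0042  0.1518] shift mm after turn [-54.1 430.2   3.4] now-axes [-118.6  417.     2.6] q6 est (np.float64(1.6785997028536828),)
turn [ 6.3000e-03 -1.3000e-03 -2.9898e+00] shift mm after turn [  54.1 -430.2    3.4] now-axes [-118.6  417.     2.6] q6 est (np.float64(1.6785997028536828),)
pos [0.5465 0.1982 0.3484] y-axis yaw -1.419 F [ 0.4  0.  -1.5] open 0.0179 t 9.55
```

View pics/w3.png

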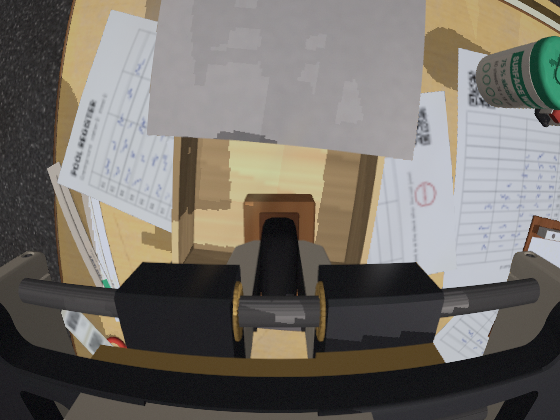

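The stamp is held upright in the fingers, with the block edge at about (280,205) and the grip at (280,240). The tray below it is empty. Now I carry it over the board.

>>> apply_moves([
  [[0,8,0],[0,0,0.05]],
  [[0,18,0],[0,0,0.05]],
  [[0,30,0],[0,0,0.052]],
  [[-6,36,0],[0,0,0]],
  [[-6,36,0],[0,0,0]],
  [[-6,36,0],[0,0,0]],
  [[-6,36,0],[0,0,0]],
  [[-6,36,0],[0,0,0]],
  [[-6,36,0],[0,0,0]],
  [[-6,36,0],[0,0,0]],
  [[-6,36,0],[0,0,0]],
  [[-6,36,0],[0,0,0]],
])

```text
t: 10.55
tool_pos: [0.4953, -0.1832, 0.3443]
orientation: [-3.141, 0.0, 0.003]
force: [1.3, 0.3, -1.5]
opening: 0.0176
gripper_force: 45.0
```

>>> apply_moves([
  [[0,25,5],[0,0,0]],
  [[0,15,10],[0,0,0]],
  [[0,8,15],[0,0,0]],
  [[0,0,15],[0,0,0]],
  [[0,0,10],[0,0,0]],
  [[0,0,0],[0,0,0]],
  [[0,0,0],[0,0,0]],
  [[0,0,0],[0,0,0]],
])

```text
t: 11.22
tool_pos: [0.4968, -0.2292, 0.2911]
orientation: [3.142, 0.001, 0.0]
force: [-1.0, -0.6, -0.9]
opening: 0.0178
gripper_force: 45.0
```

Run:
```python
from h import *
im,d,W=cloud('wrist'); cv2.imwrite('pics/w4.png',im); np.save('w4.npy',W)
plan(np.array([.5524-.030-.03,-.277+.020+.025,.235]),-np.pi/2)
z=W[...,2]; 
with np.errstate(invalid='ignore'):
  m=(z>.018)&(z<.03)&(W[...,0]>.45)&(W[...,0]<.58)&(W[...,1]>-.31)&(W[...,1]<-.15)
  a=m&(W[...,0]>.545)&(W[...,1]>-.265); b=m&(W[...,1]<-.27)&(W[...,0]<.54)
  for n,q in (('far',a),('side',b)):
    p=W[q]; 
    if len(p)>20: print(n,len(p),p.mean(0).round(4),cv2.minAreaRect(p[:,:2].astype(np.float32)),np.percentile(p[:,:2],[3,97],axis=0).round(4).tolist())
```

```text
turn [ 0.0006 -0.0012  0.0007] shift mm after turn [-4.6  2.6 56.6] now-axes [-4.6  2.6 56.6] q6 est (np.float64(1.0439162617948494),)
turn [ 1.8000e-03  9.0000e-04 -3.1409e+00] shift mm after turn [ 4.6 -2.6 56.6] now-axes [-4.6  2.6 56.6] q6 est (np.float64(1.0439162617948494),)
pos [ 0.497  -0.2294  0.2916] y-axis yaw -1.5701 F [ 0.3 -1.4 -2. ] open 0.0175 t 11.2667
far 2249 [ 0.5551 -0.2108  0.0236] ((0.5550975203514099, -0.2093382626771927), (0.1110062450170517, 0.012424071319401264), 89.99209594726562) [[0.5493, -0.2614], [0.5607, -0.1585]]
side 1670 [ 0.4975 -0.2832  0.0234] ((0.4954227805137634, -0.2836935818195343), (0.01301044225692749, 0.0891190692782402), 89.82746887207031) [[0.4545, -0.2894], [0.5376, -0.2776]]
```

View pics/w4.png

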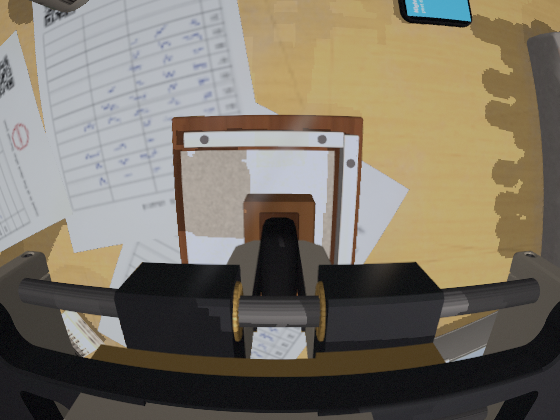

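The wrist view shows the held stamp at (280,205) over the board. The far fence runs along row 140 and the side fence along column 350, both aligned with the tool. I lower to just above the sheet and then feel for it.

>>> apply_moves([
  [[0,0,12],[0,0,0]],
  [[0,4,15],[0,0,0]],
  [[4,5,15],[0,0,0]],
  [[4,5,13],[0,0,0]],
  [[0,0,8],[0,0,0]],
  [[0,0,3],[0,0,0]],
  [[0,0,0],[0,0,0]],
  [[0,0,0],[0,0,0]],
  [[0,0,0],[0,0,0]],
  [[0,0,0],[0,0,0]],
])

```text
t: 12.1
tool_pos: [0.5048, -0.2439, 0.2258]
orientation: [3.141, -0.0, 0.002]
force: [-0.4, 0.3, -1.9]
opening: 0.0179
gripper_force: 45.0
```

>>> apply_moves([
  [[0,0,2],[0,0,0]],
  [[0,0,2],[0,0,0]],
  [[0,0,0],[0,0,0]],
  [[0,0,0],[0,0,0]],
  [[0,0,0],[0,0,0]],
])

```text
t: 12.52
tool_pos: [0.5044, -0.2438, 0.2207]
orientation: [-3.142, 0.0, 0.0]
force: [-0.3, 0.2, -1.5]
opening: 0.0179
gripper_force: 45.0
```

>>> apply_moves([
  [[0,0,1],[0,0,0]],
  [[0,0,1],[0,0,0]],
  [[0,0,0],[0,0,0]],
  [[0,0,0],[0,0,0]],
  [[0,0,0],[0,0,0]],
])

```text
t: 12.93
tool_pos: [0.5047, -0.2439, 0.2201]
orientation: [3.141, -0.0, 0.001]
force: [-4.2, 3.2, 10.7]
opening: 0.0175
gripper_force: 45.0
```

```bash
python3 -c "
from h import *
s=robot.read_state(); print(s['tool_pos'],s['force'],s['wrist_torque'])"
```

```text
[ 0.50468198 -0.24394728  0.22007578] [-4.22925399  3.22706184 10.66601281] [4.63524341e-01 9.62356328e-01 1.45310239e-04]
```

>>> apply_moves([
  [[0,2,-0.5],[0,0,0]],
  [[0,3,0],[0,0,0]],
  [[0,3,0],[0,0,0]],
  [[0,2,0],[0,0,0]],
  [[0,1,0],[0,0,0]],
  [[0,0,0],[0,0,0]],
  [[0,0,0],[0,0,0]],
  [[0,0,0],[0,0,0]],
])

```text
t: 13.6
tool_pos: [0.505, -0.2552, 0.2201]
orientation: [3.141, -0.0, 0.002]
force: [0.3, 1.4, 5.3]
opening: 0.0175
gripper_force: 45.0
```

>>> apply_moves([
  [[0,1,0],[0,0,0]],
  [[0,1,0],[0,0,0]],
  [[0,0,0],[0,0,0]],
  [[0,0,0],[0,0,0]],
  [[0,0,0],[0,0,0]],
])

```text
t: 14.02
tool_pos: [0.505, -0.2571, 0.2201]
orientation: [3.141, -0.0, 0.002]
force: [0.7, 2.0, 4.7]
opening: 0.0174
gripper_force: 45.0
```

>>> apply_moves([
  [[0,1,0],[0,0,0]],
  [[0,1,0],[0,0,0]],
  [[0,0,0],[0,0,0]],
  [[0,0,0],[0,0,0]],
  [[0,0,0],[0,0,0]],
])

```text
t: 14.43
tool_pos: [0.505, -0.2587, 0.2201]
orientation: [-3.141, 0.0, -0.002]
force: [-0.0, 5.2, 6.6]
opening: 0.0175
gripper_force: 45.0
```

>>> apply_moves([
  [[2,0,0],[0,0,0]],
  [[3,0,0],[0,0,0]],
  [[3,0,0],[0,0,0]],
  [[2,0,0],[0,0,0]],
  [[1,0,0],[0,0,0]],
  [[0,0,0],[0,0,0]],
  [[0,0,0],[0,0,0]],
  [[0,0,0],[0,0,0]],
])

```text
t: 15.1
tool_pos: [0.5153, -0.2588, 0.2201]
orientation: [-3.141, 0.0, 0.002]
force: [-6.8, 5.0, 12.6]
opening: 0.018
gripper_force: 45.0
```

>>> apply_moves([
  [[1,0,0],[0,0,0]],
  [[1,0,0],[0,0,0]],
  [[0,0,0],[0,0,0]],
  [[0,0,0],[0,0,0]],
  [[0,0,0],[0,0,0]],
])

```text
t: 15.52
tool_pos: [0.5172, -0.2588, 0.2201]
orientation: [-3.141, 0.0, 0.002]
force: [-8.6, 4.8, 12.7]
opening: 0.0176
gripper_force: 45.0
```

>>> apply_moves([
  [[1,0,0],[0,0,0]],
  [[1,0,0],[0,0,0]],
  [[0,0,0],[0,0,0]],
  [[0,0,0],[0,0,0]],
  [[0,0,0],[0,0,0]],
])

```text
t: 15.93
tool_pos: [0.5191, -0.2588, 0.2201]
orientation: [-3.141, 0.0, 0.002]
force: [-8.2, 4.5, 11.9]
opening: 0.0179
gripper_force: 45.0
```

>>> apply_moves([
  [[1,0,0],[0,0,0]],
  [[0,0,0],[0,0,0]],
  [[0,0,0],[0,0,0]],
  [[0,0,0],[0,0,0]],
])

```text
t: 16.27
tool_pos: [0.5201, -0.2588, 0.2201]
orientation: [-3.141, 0.0, 0.002]
force: [-7.8, 4.5, 13.8]
opening: 0.0176
gripper_force: 45.0
```

>>> apply_moves([
  [[1,0,0],[0,0,0]],
  [[1,0,0],[0,0,0]],
  [[0,0,0],[0,0,0]],
  [[0,0,0],[0,0,0]],
  [[0,0,0],[0,0,0]],
])

```text
t: 16.68
tool_pos: [0.522, -0.2588, 0.2201]
orientation: [-3.141, 0.0, 0.003]
force: [-9.5, 5.0, 14.3]
opening: 0.0177
gripper_force: 45.0
```

>>> apply_moves([
  [[1,0,0],[0,0,0]],
  [[0,0,0],[0,0,0]],
  [[0,0,0],[0,0,0]],
  [[0,0,0],[0,0,0]],
])

```text
t: 17.02
tool_pos: [0.5224, -0.2588, 0.2202]
orientation: [-3.14, 0.0, 0.006]
force: [-15.5, 4.8, 18.2]
opening: 0.0175
gripper_force: 45.0
```

>>> apply_moves([
  [[0,0.5,0],[0,0,0]],
  [[0,0.5,0.5],[0,0,0]],
  [[0,0,0],[0,0,0]],
  [[0,0,0],[0,0,0]],
  [[0,0,0],[0,0,0]],
])

```text
t: 17.43
tool_pos: [0.5224, -0.2592, 0.2201]
orientation: [-3.139, 0.0, 0.007]
force: [-17.2, 11.1, 24.7]
opening: 0.0177
gripper_force: 45.0
```

Run:
```python
from h import *
s=robot.read_state(); A=R.from_rotvec(s['orientation']).as_matrix(); print(s['tool_pos'],s['force'],s['wrist_torque'],'tool z',A[:,2].round(4),'x',A[:,0].round(4))
im,d,W=cloud('wrist'); cv2.imwrite('pics/w5.png',cv2.resize(im[100:280,180:400],None,fx=3,fy=3))
```

```text
[ 0.52243567 -0.25917492  0.22014084] [-17.23724337  11.13924307  24.69289984] [ 1.90431596  3.07294742 -0.05363981] tool z [-0.0043  0.0026 -1.    ] x [ 1.     -0.     -0.0043]
```

View pics/w5.png

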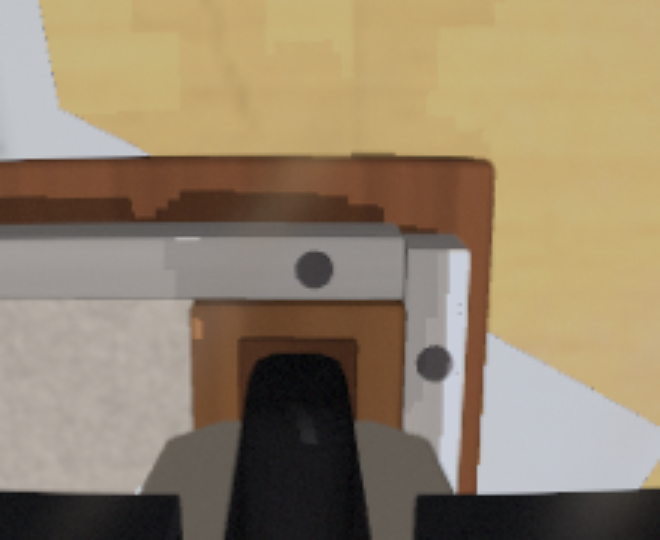

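The stamp's block sits flush against the far fence (crop row 300) and the side fence (column 404). I take out the small load-induced tilt and press a little harder.

>>> apply_moves([
  [[-0.4,0,0],[-0.0015,0.002,0]],
  [[-0.3,0,0.3],[-0.0015,0.002,0]],
  [[0,0.3,0],[0,0,0]],
  [[0,0,0],[0,0,0]],
  [[0,0,0],[0,0,0]],
  [[0,0,0],[0,0,0]],
])

```text
t: 17.98
tool_pos: [0.5218, -0.2589, 0.2201]
orientation: [-3.141, -0.0, 0.001]
force: [-19.5, 15.0, 28.8]
opening: 0.0174
gripper_force: 45.0
```

Run:
```python
from h import *
s=robot.read_state(); A=R.from_rotvec(s['orientation']).as_matrix(); print(s['tool_pos'],s['force'],s['wrist_torque'],'tool z',A[:,2].round(4),'x',A[:,0].round(4),s['gripper_force'])
```

```text
[ 0.52176693 -0.25889922  0.22010454] [-19.45364627  15.01554881  28.76841794] [ 2.74811276  3.46719422 -0.08774499] tool z [-6.e-04  9.e-04 -1.e+00] x [ 1.e+00  1.e-04 -6.e-04] 44.99879837036133
```

>>> apply_moves([
  [[0,0,0],[0,0,0]],
  [[0,0,0],[0,0,0]],
  [[0,0,0],[0,0,0]],
  [[0,0,0],[0,0,0]],
  [[0,0,0],[0,0,0]],
  [[0,0,0],[0,0,0]],
])

```text
t: 18.48
tool_pos: [0.5218, -0.2589, 0.2201]
orientation: [-3.141, -0.0, 0.001]
force: [-19.0, 15.0, 29.2]
opening: 0.0175
gripper_force: 45.0
```

```bash
python3 -c "
from h import *
im,d=robot.read_camera('scene'); cv2.imwrite('pics/s6.png',im)"
```

```text
(no output)
```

View pics/s6.png

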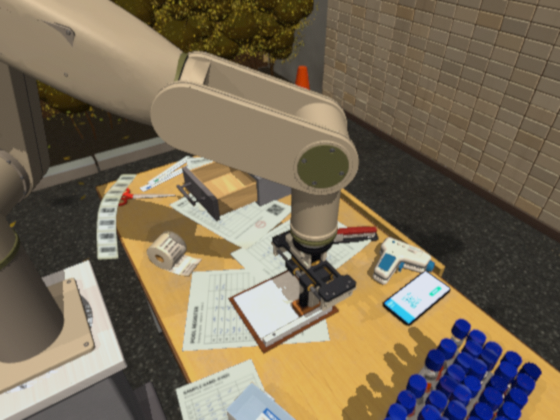

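The drawer stands open at about (222,188), the stapler is where it was at (355,235), and the stamp is held in the board's corner at (310,300) with steady forces. I'm handing in.

```bash
python3 -c "
from h import *
print(robot.close_job())"
```

```text
the job is handed in; nothing more can be done
None
```

The job is handed in: the drawer is pulled about 124 mm open, and the stamp is still gripped and pressed into the corner (about 19 N on the far fence, 15 N on the side fence, 29 N down); the arm kept clear of the tub and stapler, though the tub was hidden behind the arm in the last picture.

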